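# Hook the trapped latch link out of the shelf rail

## Robot

A 6-joint arm with a two-finger parallel gripper is mounted at the origin on the work surface. World frame = base frame: x ahead of the robot, y to its left, z up, the work surface at z = 0. Lengths are in m, angles in rad, forces in N, time in s.
With the tool pointing down it reaches from about 0.3 to 0.875 m from the base axis. Payload 6.4 kg.
Tool frame: the origin (TCP) lies midway between the tips of the shut fingers; the grasp point (between the pads) lies 19 mm behind it; z points along the fingers, y is the line along which they close (so a half turn about z gives the same grasp; the last joint's range is limited). The gripper opens to 85 mm and grips with 20 to 120 N. Pads are 22 mm wide; open, the fingers measure 114 mm over their backs; the gripper's body (76 mm by 85 mm) begins 54 mm behind the grasp point. The pads swing forward as they close: fully open they stand 13 mm farther back than shut.
Start: joints at [-0.206, 0.181, 1.607, -0, 1.354, -0.206], TCP at [0.575, 0, 0.231] pointing down, gripper open.
Joint ranges: [-2.99, 2.99], [-0.89, 2.07], [0.3, 2.58], [-1.14, 4.28], [0, 2.63], [-3.12, 3.12]. Speed limits (rad/s): [2.57, 2.57, 3.01, 3.14, 3.14, 3.14].

## Interface

Orientations are given as a unit quaternion [w, x, y, z].
In Python, from bench import ctrl gives the robot as it stands. The module is installed in compiled form; this text tells all that it offers.
- The arm moves only by the tool move_arm, never from a script. Its argument "plan" is one flat list of numbers, 6 for each row, row after row: the shift along the world's x, y, z in units of 50 mm (1.0 is 50 mm), then the turn, a rotation vector about the world's x, y, z in rad. A call has 1 to 10 rows; each row is the pose to reach, as a shift and turn from the pose commanded when the call began; what a row does not reach only later rows make up. A row lasts 1/8 s, in which the tool goes at most 62.5 mm and 10.7 degrees, less where a joint would pass 70% of its speed; a pose out of reach is approached as far as the arm can. A call with a gripper value outside its range is refused whole. "grip" is the finger opening in mm, from 0 to 85.4, set as the call begins (left out, the last holds). The fingers move at their own pace and stop on an object; the grip force is fixed at half the most. Time passes only in rows, so rows that repeat a pose let the fingers close. It gives the time, the measured TCP pose, the force, the opening and the grip force at its end, in the units of the state.
- ctrl.get_obs(): the state, without advancing time (a new reading comes with each control period).
- ctrl.camera(name): name is "scene" or "side" or "wrist"; returns a dict with "pixels" (480x640x3 uint8, red, green, blue), "fx", "fy", "cx", "cy" (pixels), "origin" and "attitude" of the camera in the world. Camera axes: x right, y down, z forward; pixel columns grow to the right and rows downward; lengths in m; the calibration is good to about 2 mm. A picture is of the moment at which its call begins. There is no depth.
- ctrl.hand_in(): hands the job in; it is judged then, once.
The state is a dict: "time_s": time; "q": joint angles; "dq": joint speeds; "joint_efforts": joint torques, N m; "eef_pos": TCP position; "eef_rot": TCP orientation; "wrist_force": force on the tool from outside, world axes, zero at the start; "torque": the same for the moment, N m; "opening": opening from 0.0 (shut) to 1.0 (fully open); "grasp_force": force on a finger pad.
Only numpy, scipy, OpenCV 4.12 (cv2) and the standard library are available. Lean on these libraries where they do the work, as an engineer would, in place of code of your own. Each camera call takes 0.05 s, during which the arm holds its last target. There are 200 camera calls.

## Task

The tub's steel latch link has slipped into the narrow slot of the shelf rail. Using only the hooked pick, set its toe down lightly on the slot floor inside the link's bow, feeling for the floor because the pick telescopes and must not be jammed, and gently drag the link along the slot and out of the open mouth until all of it lies on the flat plate in front. Then hang the pick back in its fork, let go, and leave everything else where it is.

Things in the scene. Friction and masses are not known exactly. Their poses are not given: they have to be found in the camera images.
- rail: Fixed bare-metal slotted rail on the table. Origin: on its centre line at the slot's open mouth, at table height; +x runs into the slot, z up. Base plate x -110 to 133, 60 wide, 6 thick; its top is both slot floor and the open plate before the mouth. Slot x 0 to 125 (blind end), y -9 to 9, open above, wall tops at z 40. Too narrow for fingers.
- leaf (a point): Middle of a small spring leaf in the rail's +y wall (rail x 93 to 117, z 8 to 20). It presses the link's block against the -y wall with about 4 to 5 N, so the first 20 to 35 mm of drag take some 2 to 8 N of pull; after that the link slides freely.
- link: Loose dark steel latch link, about 45 g, 50 long (x), 15 wide (y), 11 high. Origin: centre of its underside; axes parallel to the rail's. x 0 to 25 is a solid block, 15 wide, z 0 to 11. x -25 to 0 is an open bow raised off the floor (see bow). It starts flat on the slot floor, its origin 85 to 97 mm inside the mouth.
- bow (a point): Centre of the link's bow opening, at the level of the link's underside (link x -10.5). The opening is 21 (x) by 9 (y), clear down to the floor. Around it: two side bars 3 wide and, at the end towards the mouth (link x -25 to -21), a cross bar; all at link z 7 to 11, with free space under them for the hook's toe.
- pick: Loose telescoping hooked pick, 130 g, hanging in the fork. Origin: centre of its collar's underside, z up. Collar 30 x 40 x 6; black handle above it 16 (x) by 24 (y), z 6 to 56, best gripped from above across x. Below: tube of 10 diameter to z -65, then a coaxial rod (7 thick, lower 18 mm 4.4) with a toe 4.4 thick bent to -x, its end 11.2 from the axis.
- tube_end (a point): Lower end of the pick's tube (pick z -65), where the telescoping rod comes out. The toe's underside is 97 to 137 mm below the pick's origin: it differs each time and is not reported, so feel for the floor. The toe is lightly sprung along the rod (2 N per mm, 8 mm at most). Over 15 N between pick and rail is jamming; 0.5 N counts as set down.
- stand: Fixed fork stand for the pick. Origin: centre under the fork, on the table; the fork opens to its own -x. Two prongs along x (-26 to 34), at y 10.5 to 19.5 and -10.5 to -19.5, tops at z 160, end lips 5 high at x -26 to -22; post behind, x 31 to 45, to z 160. Base plate 90 x 90 x 8.
- seat (a point): Where the pick's origin rests when hung: 160 above the stand's origin, collar on both prongs, toe to the stand's -x. Take the pick off by lifting it over the 5 mm lips and drawing it out to the stand's -x; hang it the reverse way.
- bowl1: Bystander: bamboo bowl, 110 across, 45 high. Origin: centre of underside.
- bowl2: Bystander: bamboo bowl, 120 across, 50 high. Origin: centre of underside.
- bowl3: Bystander: bamboo bowl, 100 across, 42 high. Origin: centre of underside.
- shaker: Bystander: small glass shaker with twist cap, 52 across, 102 high. Origin: centre of underside.
- soft_lid: Bystander: flat grey silicone lid, 90 across, 5 thick, with a stub knob 19 high in all. Origin: centre of underside.
Things that resemble listed ones, but are neither listed nor needed, are in the scene too. What is meant by the stand is not green, orange or yellow, and is the larger of those in its own colour.

How it is judged:
By the outcome, as a careful person would: the job done as asked, in the order asked, and still so for the second after the job is handed in, with the robot touching nothing.
It also fails if it takes over 64 s, if anything falls off the work surface, if the arm or the gripper's body presses on something with over 40 N, if the wrist force passes 120 N, or if a joint passes its speed limit or range.

## Working session

There is one attempt and no reset: what is moved stays moved. The work goes in short steps, Python scripts to look and compute and a tool call to move; the robot and the scene stay as the last step left them, time stands still between calls to the robot, and variables do not carry over. Pictures are saved under pics/ and viewed, at most 10 in all, crops included, and the job is handed in when it is done.

Besides the shell and the picture viewer there is one more tool, called after "Request:" as a command line: name --argument value ..., lists and objects as JSON in quotes. move_arm: Moves the arm, as the interface text tells. Its arguments: {"type":"object","properties":{"plan":{"type":"array"},"grip":{"type":"number"}},"required":["plan"]}

```bash
mkdir -p pics
cat > h.py <<'E'
import numpy as np, cv2, json
from bench import ctrl
from scipy.spatial.transform import Rotation as R
def snap(n,f):
    c=ctrl.camera(n); cv2.imwrite(f'pics/{f}.png',c['pixels'][:,:,::-1]); 
    np.save(f'pics/{f}.npy',np.array([{k:v for k,v in c.items()}],dtype=object)); return c
def load(f): return np.load(f'pics/{f}.npy',allow_pickle=True)[0]
def att(c):
    a=np.array(c['attitude'],float)
    return a if a.shape==(3,3) else R.from_quat(a[[1,2,3,0]]).as_matrix()
def ray(c,u,v):
    return np.array(c['origin']),att(c)@np.array([(u-c['cx'])/c['fx'],(v-c['cy'])/c['fy'],1])
def onz(c,u,v,z):
    o,d=ray(c,u,v); return o+d*(z-o[2])/d[2]
def proj(c,p):
    q=att(c).T@(np.array(p)-np.array(c['origin'])); return np.array([c['cx']+c['fx']*q[0]/q[2],c['cy']+c['fy']*q[1]/q[2]])
def tri(l):
    A=np.zeros((3,3));b=np.zeros(3)
    for c,u,v in l:
        o,d=ray(c,u,v);d=d/np.linalg.norm(d);M=np.eye(3)-np.outer(d,d);A+=M;b+=M@o
    return np.linalg.solve(A,b)
def crop(f,x0,y0,x1,y1,s,out):
    cv2.imwrite(f'pics/{out}.png',cv2.resize(cv2.imread(f'pics/{f}.png')[y0:y1,x0:x1],None,fx=s,fy=s,interpolation=cv2.INTER_CUBIC))
E
python3 - <<'E'
from h import *
for n in('scene','side'):
    c=snap(n,n+'0'); print(n,c['origin'],c['attitude'],c['fx'])
print(ctrl.get_obs())
E
```

```text
scene [ 1.15641954 -0.47762461  1.29428451] [-0.26308294  0.84891575  0.43671751 -0.13930985] 613.6256071422735
side [0.45499878 0.79708003 0.73547855] [ 0.01566024 -0.01001007  0.89195671 -0.45173862] 452.1960657458988
{'time_s': 0.1, 'q': array([-2.06310978e-01,  1.81493028e-01,  1.60789055e+00,  5.54681622e-06,
        1.35380995e+00, -2.06310353e-01]), 'dq': array([-1.36203680e-03,  1.18417574e-03, -3.50173692e-03, -1.43019617e-04,
       -7.13731527e-05,  1.06463123e-03]), 'joint_efforts': array([-2.02498759e-04, -4.45872438e+01, -3.52238703e+01, -4.27332343e-04,
        4.16999465e-03,  3.20961749e-05]), 'eef_pos': array([5.74507641e-01, 1.16003209e-04, 2.30467907e-01]), 'eef_rot': array([-6.71417715e-04,  7.07107199e-01,  7.07105910e-01, -4.35781186e-04]), 'wrist_force': array([0.21483046, 0.10325861, 0.38449457]), 'torque': array([ 0.00459794, -0.03984543,  0.00990968]), 'grasp_force': 0.0, 'opening': 0.9977712339083568}
```

View pics/scene0.png

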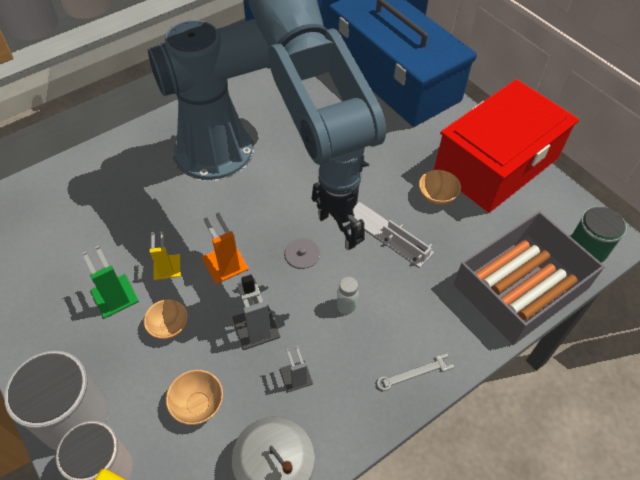

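View pics/side0.png

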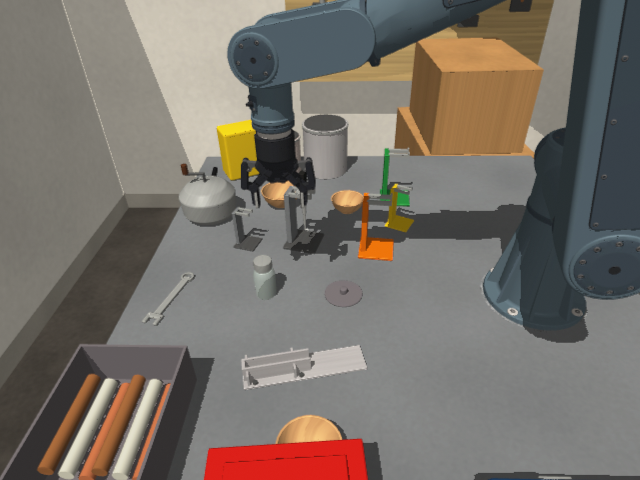

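Scene view: candidate stands are green (113,293), yellow (165,264), orange (227,262), large grey (257,325) and small grey (296,378). The large grey one fits: it isn't an excluded colour, it is the larger of the two greys, and it carries a black handle at (250,285). The rail is at (395,235). I'll confirm in enlarged crops.

Run:
```python
from h import *
crop('scene0',205,260,305,360,6,'a')
crop('scene0',340,190,450,275,7,'b')
a=cv2.imread('pics/a.png');
```

```text
(no output)
```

View pics/a.png

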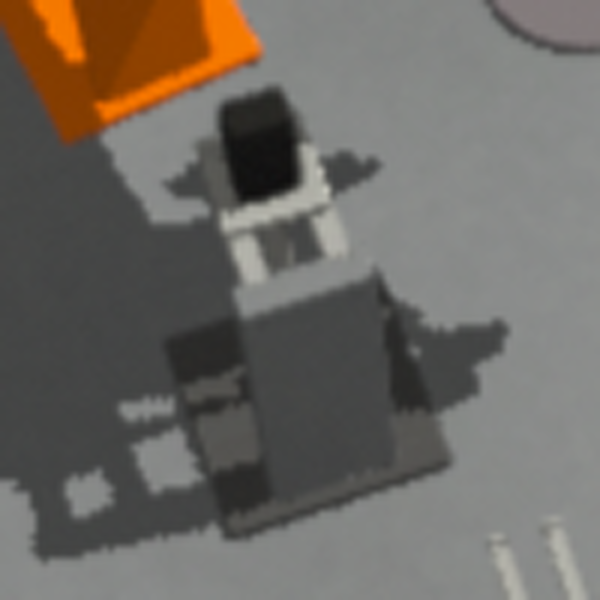

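View pics/b.png

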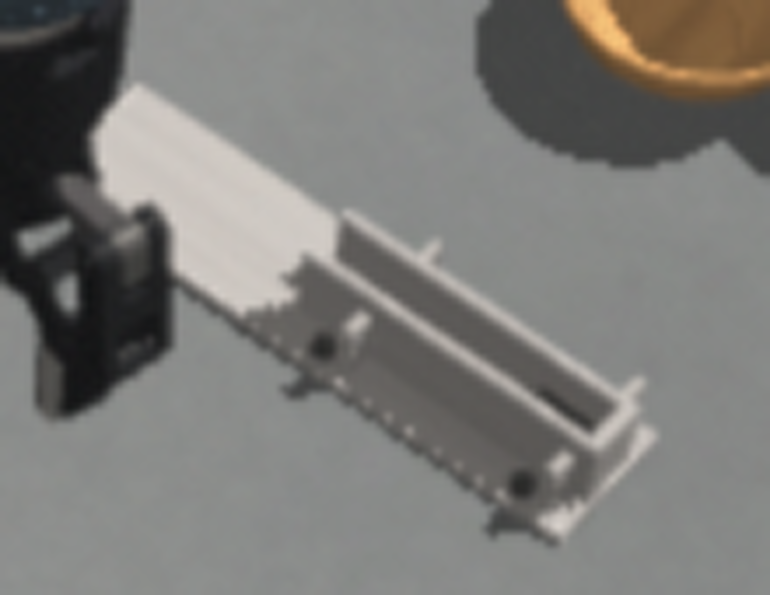

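Crop a confirms it: the large grey stand holds the pick, with the handle top near (257,118) in the crop, i.e. (248,280) in the full image. The collar's front edge runs (222,217)–(330,190), and the base corners are (235,538), (450,463) and (165,343). Crop b shows the rail: plate corners (140,85), (655,430) and (558,540), with the mouth toward upper left and the dark link near (565,403).

Run:
```python
from h import *
c=load('scene0')
np.set_printoptions(precision=4,suppress=True)
A=lambda u,v,z:onz(c,205+(u+.5)/6-.5,260+(v+.5)/6-.5,z)
B=lambda u,v,z:onz(c,340+(u+.5)/7-.5,190+(v+.5)/7-.5,z)
print('base',[A(*p,.008) for p in((235,528),(450,460),(167,343))])
print('post',[A(*p,.160) for p in((240,318),(385,285),(235,290),(378,262))])
print('collar back',[A(*p,.166) for p in((222,217),(330,193))])
print('handle',[A(*p,.216) for p in((222,102),(280,88),(297,123),(232,142))])
print('plate',[B(*p,.006) for p in((140,85),(655,430),(558,537))])
print('wall',[B(*p,.04) for p in((345,210),(305,257),(638,403),(592,442))])
print('link end',B(545,392,.006),B(600,425,.006))
```

```text
base [array([ 0.5796, -0.2559,  0.008 ]), array([ 0.6036, -0.1736,  0.008 ]), array([ 0.497 , -0.2357,  0.008 ])]
post [array([ 0.5814, -0.2385,  0.16  ]), array([ 0.5999, -0.1904,  0.16  ]), array([ 0.5711, -0.2341,  0.16  ]), array([ 0.5909, -0.1874,  0.16  ])]
collar back [array([ 0.5468, -0.2236,  0.166 ]), array([ 0.5608, -0.1875,  0.166 ])]
handle [array([ 0.5353, -0.2109,  0.216 ]), array([ 0.5422, -0.1917,  0.216 ]), array([ 0.5574, -0.1945,  0.216 ]), array([ 0.5509, -0.2166,  0.216 ])]
plate [array([0.3992, 0.2217, 0.006 ]), array([0.6323, 0.2743, 0.006 ]), array([0.6463, 0.2156, 0.006 ])]
wall [array([0.5083, 0.2279, 0.04  ]), array([0.5162, 0.2026, 0.04  ]), array([0.634 , 0.2573, 0.04  ]), array([0.637 , 0.2331, 0.04  ])]
link end [0.5966 0.2531 0.006 ] [0.6191 0.2596 0.006 ]
```

Run:
```python
from h import *
c=snap('wrist','w0'); o=ctrl.get_obs()
T=R.from_quat(np.array(o['eef_rot'])[[1,2,3,0]]).as_matrix()
print('cam in tool',T.T@(np.array(c['origin'])-o['eef_pos']),'axes\n',(T.T@att(c)).round(3),c['fx'],'world',c['origin'])
s=load('scene0')
print('shaker',onz(s,346,308,0),'lid',onz(s,302,254,.005))
ps=[(.511,.215,.04),(.59,.235,.04),(.547,-.203,.216)]
print([proj(c,p) for p in ps])
```

```text
cam in tool [ 0.07502292  0.00075708 -0.14272257] axes
 [[ 0.001 -0.955 -0.296]
 [ 1.     0.001  0.   ]
 [ 0.    -0.296  0.955]] 399.26733329756996 world [0.57552257 0.07509498 0.37332094]
shaker [ 0.63102075 -0.00135728  0.        ] lid [0.44601143 0.00053427 0.005     ]
[array([224.24365757, -98.62787598]), array([ 338.53868882, -134.04959364]), array([267.48728557, 612.23289284])]
```

Request:
move_arm --plan '[-0.14,-1.0,0.6,0,0,-0.1,-0.28,-2.0,1.2,0,0,-0.2,-0.42,-3.0,1.2,0,0,-0.297,-0.56,-4.06,1.2,0,0,-0.297,-0.56,-4.06,1.2,0,0,-0.297,-0.56,-4.06,1.2,0,0,-0.297]' --grip 85

```text
time_s: 0.9
eef_pos: [0.5468, -0.2027, 0.2908]
eef_rot: [-0.001, 0.804, 0.594, 0.0]
wrist_force: [-0.4, 0.3, 0.4]
opening: 0.996
grasp_force: 0.0
```

Run:
```python
from h import *
c=snap('wrist','w1'); s=snap('scene','s1'); o=ctrl.get_obs(); print(o['eef_pos'],o['time_s'])
for p in [(.547,-.203,.216),(.547,-.203,.166),(.547,-.203,.03)]: print(proj(c,p))
crop('s1',335,175,455,275,5,'s1c')
a=cv2.imread('pics/w1.png'); b=cv2.imread('pics/s1c.png')
```

```text
[ 0.54715612 -0.20175087  0.29109253] 1.0
[315.28502824 249.46850195]
[315.53377274 225.94897191]
[315.91564197 189.84210389]
```

View pics/w1.png

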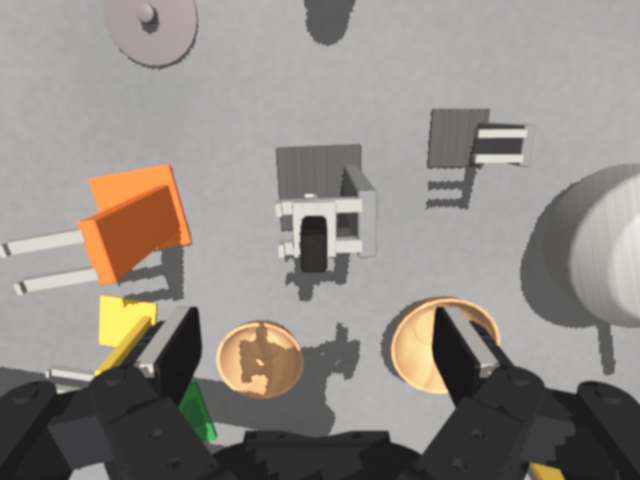

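The wrist view shows the handle top at about (314,250), which matches the estimate. The stand's edges, such as (276,149)–(361,144), put its yaw 3° more positive than assumed, at about −14°. I'll descend and grip.

Request:
move_arm --plan '[-0.01,0,-0.8,0,0,0.05,-0.01,0,-1.6,0,0,0.05,-0.01,0,-2.1,0,0,0.05,-0.01,0,-2.25,0,0,0.05,-0.01,0,-2.25,0,0,0.05]'

```text
time_s: 1.62
eef_pos: [0.5469, -0.2023, 0.1791]
eef_rot: [-0.0, 0.788, 0.615, 0.0]
wrist_force: [0.5, -0.7, 0.1]
opening: 0.997
grasp_force: 0.0
```

Request:
move_arm --plan '[0,0,0,0,0,0,0,0,0,0,0,0,0,0,0,0,0,0,0,0,0,0,0,0,0,0,0,0,0,0,0,0,0,0,0,0,0,0,0,0,0,0,0,0,0,0,0,0]' --grip 5

```text
time_s: 2.62
eef_pos: [0.5466, -0.2031, 0.1791]
eef_rot: [0.0, 0.789, 0.615, 0.0]
wrist_force: [-0.9, -0.4, 5.0]
opening: 0.183
grasp_force: 59.8
```

Request:
move_arm --plan '[0,0,0.15,0,0,0,0,0,0.3,0,0,0,-0.45,0.11,0.3,0,0,0,-0.9,0.22,0.3,0,0,0,-1.36,0.34,0.3,0,0,0,-1.36,0.34,1.0,0,0,0,-1.36,0.34,1.8,0,0,0,-1.36,0.34,2.42,0,0,0]'

```text
time_s: 3.62
eef_pos: [0.4787, -0.1861, 0.3019]
eef_rot: [0.001, 0.789, 0.615, 0.0]
wrist_force: [1.5, -0.0, -2.0]
opening: 0.176
grasp_force: 59.4
```

Request:
move_arm --plan '[0.2,0.5,0,0,0,0.03,0.6,1.5,0,0,0,0.1,1.0,2.6,0,0,0,0.2,1.4,3.7,0,0,0,0.3,1.85,4.8,0,0,0,0.4,2.3,6.0,-0.5,0,0,0.477,2.55,6.7,-1.2,0,0,0.477,2.65,6.94,-1.6,0,0,0.477,2.65,6.94,-1.6,0,0,0.477,2.65,6.94,-1.6,0,0,0.477]'

```text
time_s: 4.88
eef_pos: [0.6116, 0.1597, 0.2213]
eef_rot: [0.001, 0.622, 0.783, 0.0]
wrist_force: [0.0, -0.0, -0.8]
opening: 0.179
grasp_force: 59.2
```

Run:
```python
from h import *
c=snap('wrist','w2'); o=ctrl.get_obs(); print(o['eef_pos'],o['eef_rot'],o['time_s'],o['wrist_force'])
for p in [(.511,.215,.04),(.594,.2346,.017)]: print(proj(c,p))
crop('w2',100,140,500,440,2,'w2c')
```

```text
[0.6119187  0.15959925 0.22176483] [1.15954141e-03 6.21932480e-01 7.83069629e-01 7.75871127e-04] 4.925 [ 0.55559867 -0.26577873 -0.8406258 ]
[204.57178214 109.49266358]
[314.90076863 109.38184065]
```

View pics/w2c.png

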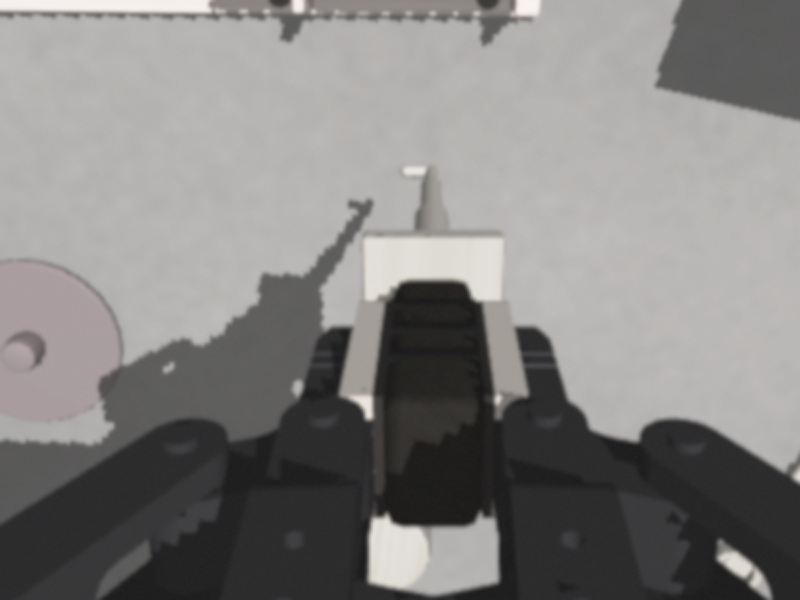

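The pick is held straight, toe at (402–430,170) in the crop pointing left, towards the mouth. The slot is above the cropped area, so I'll enlarge that part of the same picture.

Run:
```python
from h import *
crop('w2',190,70,390,170,4,'w2d')
```

```text
(no output)
```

View pics/w2d.png

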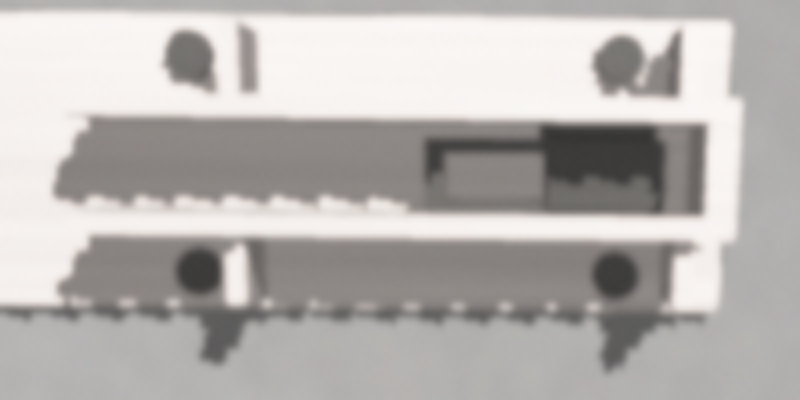

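Now the link is clear in crop d: crossbar left edge at u=425, bow opening u 443–545 and v≈152–200, block to u=660, and slot inner edges at v≈118 and 213.

Run:
```python
from h import *
np.set_printoptions(precision=4,suppress=True)
c=load('w2')
D=lambda u,v,z:onz(c,190+(u+.5)/4-.5,70+(v+.5)/4-.5,z)[:2]
th=[]
def e(n,a,b,z):
    p,q=D(*a,z),D(*b,z); print(n,p,q,np.degrees(np.arctan2(*(q-p)[::-1])))
e('plate up',(0,12),(730,22),.006); e('plate lo',(0,305),(715,312),.006)
e('slot up',(80,116),(700,124),.04); e('slot lo',(90,209),(700,216),.04)
e('wall out up',(80,92),(740,100),.04); e('wall out lo',(90,236),(735,241),.04)
yaw=np.radians(12.6); X=np.array([np.cos(yaw),np.sin(yaw)]);Y=np.array([-X[1],X[0]])
# centre line from wall outer pair, end wall x=133
E=(D(740,100,.04)+D(735,241,.04))/2; O=E-.133*X
P=(D(732,22,.006)+D(718,312,.006))/2; O2=P-.133*X; print('O',O,O2)
r=lambda p:np.array([(p-O)@X,(p-O)@Y])*1e3
for n,u,v,z in[('xbar L',425,170,.017),('open L',443,175,.017),('block face',545,150,.017),('block end',660,160,.017),('blk up',600,124,.017),('bar up out',480,137,.017),('bar up in',480,152,.017),('slot up',400,120,.04),('slot lo',400,213,.04)]: print(n,r(D(u,v,z)))
# toe
o=ctrl.get_obs(); T=R.from_quat(np.array(o['eef_rot'])[[1,2,3,0]]).as_matrix()
t=np.array(o['eef_pos']); n=T[:,0]
for u,v in((301,225.5),(315.5,224.5)):
    a,d=ray(c,u,v); p=a+d*((t-a)@n)/(d@n); print('toe',p,T.T@(p-t))
print('axis rail',r(t[:2]))
```

```text
plate up [0.4858 0.2394] [0.6343 0.2721] 12.421381135401813
plate lo [0.4939 0.18  ] [0.647  0.2141] 12.585641258252084
slot up [0.5136 0.2238] [0.6299 0.2494] 12.445773830184278
slot lo [0.5181 0.2072] [0.6343 0.233 ] 12.507761314110722
wall out up [0.513  0.2281] [0.6362 0.2554] 12.492348115003088
wall out lo [0.5189 0.2021] [0.6423 0.23  ] 12.709695053331401
O [0.5094 0.2137] [0.5114 0.2142]
xbar L [71.3391 -0.3416]
open L [75.0718 -1.2983]
block face [96.177   3.8451]
block end [120.0388   2.0994]
blk up [107.4164   9.0471]
bar up out [82.7233  6.2704]
bar up in [82.7364  3.3236]
slot up [67.6784  8.8099]
slot lo [67.4999 -8.3852]
toe [0.6022 0.1572 0.0975] [-0.     -0.0103  0.1242]
toe [0.612  0.1595 0.0949] [-0.     -0.0003  0.1269]
axis rail [ 88.2399 -75.1242]
```

Request:
move_arm --plan '[-0.1,0.5,0,0,0,-0.01,-0.2,1.0,0,0,0,-0.01,-0.29,1.45,0,0,0,-0.01,-0.29,1.45,-0.35,0,0,-0.01,-0.29,1.45,-0.7,0,0,-0.01,-0.29,1.45,-0.7,0,0,-0.01,-0.29,1.45,-0.7,0,0,-0.01]'

```text
time_s: 5.8
eef_pos: [0.5967, 0.2329, 0.1845]
eef_rot: [-0.0, 0.626, 0.78, -0.0]
wrist_force: [-0.6, -0.2, -0.2]
opening: 0.18
grasp_force: 59.4
```

Run:
```python
from h import *
c=snap('wrist','w3'); o=ctrl.get_obs(); print(o['eef_pos'],o['eef_rot'],o['time_s'],o['wrist_force'])
crop('w3',240,130,400,250,5,'w3c')
```

```text
[0.5969939  0.23303523 0.18509692] [1.98410957e-04 6.25497662e-01 7.80226000e-01 1.56364389e-04] 5.85 [ 0.31582023 -0.18525553 -1.44873471]
```

View pics/w3c.png

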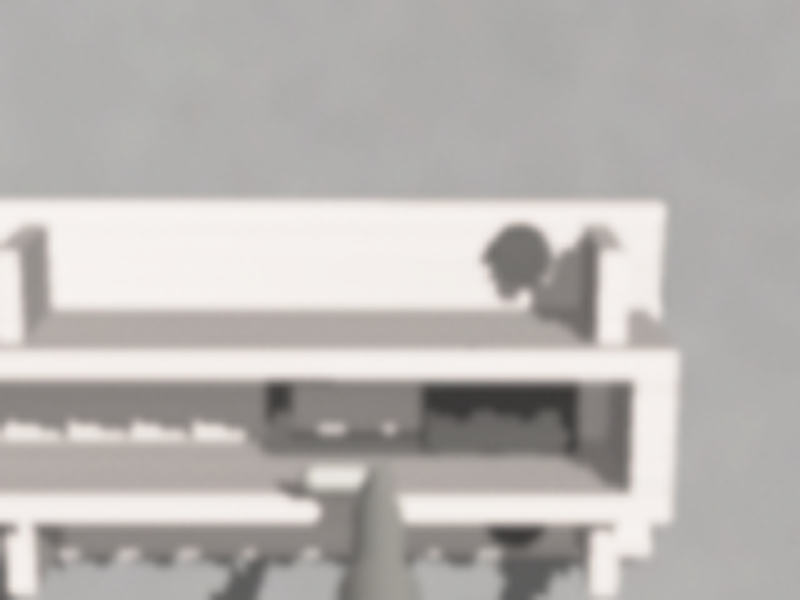

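Crop: toe tip at (307,478), rod axis u≈380, bow opening u 290–422, lower bar v≈430–452, slot edges at v≈380 and 492.

Run:
```python
from h import *
np.set_printoptions(precision=4,suppress=True)
c=load('w3')
D=lambda u,v,z:onz(c,240+(u+.5)/5-.5,130+(v+.5)/5-.5,z)[:2]
yaw=np.radians(12.5); X=np.array([np.cos(yaw),np.sin(yaw)]);Y=np.array([-X[1],X[0]]); O=np.array([.5094,.2137])
r=lambda p:np.array([(p-O)@X,(p-O)@Y])*1e3
for n,u,v,z in[('xbar L',268,400,.017),('open L',290,400,.017),('block face',422,400,.017),('block end',577,420,.017),('bar lo in',350,430,.017),('bar lo out',350,452,.017),('slot up',200,381,.04),('slot lo',200,491,.04),('out up',300,349,.04),('out lo',200,521,.04),('end',676,360,.04)]: print(n,r(D(u,v,z)))
o=ctrl.get_obs(); T=R.from_quat(np.array(o['eef_rot'])[[1,2,3,0]]).as_matrix()
t=np.array(o['eef_pos']); n=T[:,0]
for u,v in((307,478),(380,478),(340,488)):
    a,d=ray(c,240+(u+.5)/5-.5,130+(v+.5)/5-.5); p=a+d*((t-a)@n)/(d@n); print('toe',r(p[:2]),p[2],T.T@(p-t))
print('axis rail',r(t[:2]),'yaw',np.degrees(2*np.arctan2(o['eef_rot'][2],o['eef_rot'][1]))-90)
```

```text
xbar L [71.5579  0.4455]
open L [75.067   0.4514]
block face [96.1214  0.4865]
block end [120.9421  -2.7549]
bar lo in [84.6204 -4.4646]
bar lo out [84.6078 -8.1101]
slot up [62.9581  8.8016]
slot lo [62.5255 -8.0518]
out up [77.7365 13.6236]
out lo [ 62.4049 -12.7479]
end [132.9086  12.0713]
toe [79.4076 -0.1073] 0.06099676402686771 [ 0.     -0.0104  0.1241]
toe [89.5206 -0.0962] 0.06097541920274985 [ 0.     -0.0002  0.1241]
toe [84.0867 -0.1016] 0.06602350680688485 [-0.     -0.0057  0.1191]
axis rail [89.7025 -0.0819] yaw 12.56254942779168
```

Aligned: axis at rail (89.6, −0.1), and the opening runs 75–96 in x with its centre at y≈−0.9. I'll descend, shifting 0.8 mm sideways.

Request:
move_arm --plan '[0,-0.016,-0.2,0,0,0,0,-0.016,-0.4,0,0,0,0,-0.016,-0.55,0,0,0,0,-0.016,-0.7,0,0,0,0,-0.016,-0.76,0,0,0,0,-0.016,-0.8,0,0,0,0,-0.016,-0.84,0,0,0,0,-0.016,-0.88,0,0,0,0,-0.016,-0.88,0,0,0]'

```text
time_s: 6.98
eef_pos: [0.5969, 0.2328, 0.1415]
eef_rot: [0.0, 0.625, 0.78, 0.0]
wrist_force: [-1.2, -0.5, 2.3]
opening: 0.184
grasp_force: 59.9
```

Request:
move_arm --plan '[0,0,0,0,0,0]'

```text
time_s: 7.1
eef_pos: [0.5969, 0.2328, 0.1414]
eef_rot: [0.0, 0.625, 0.78, 0.0]
wrist_force: [-0.5, 1.0, 2.9]
opening: 0.177
grasp_force: 59.9
```

Request:
move_arm --plan '[0,0,0,0,0,0]'

```text
time_s: 7.22
eef_pos: [0.5969, 0.2328, 0.1413]
eef_rot: [0.0, 0.625, 0.78, 0.0]
wrist_force: [0.4, 0.3, 3.4]
opening: 0.177
grasp_force: 59.9
```

Run:
```python
from h import *
c=snap('wrist','w4'); o=ctrl.get_obs(); print(o['eef_pos'],o['time_s'],o['wrist_force'],o['torque'])
crop('w4',250,150,380,250,6,'w4c')
```

```text
[0.59682188 0.23278364 0.14119291] 7.275 [-0.5748075  -0.0697871   3.15768721] [ 0.03543004  0.10173444 -0.00547697]
```

View pics/w4c.png

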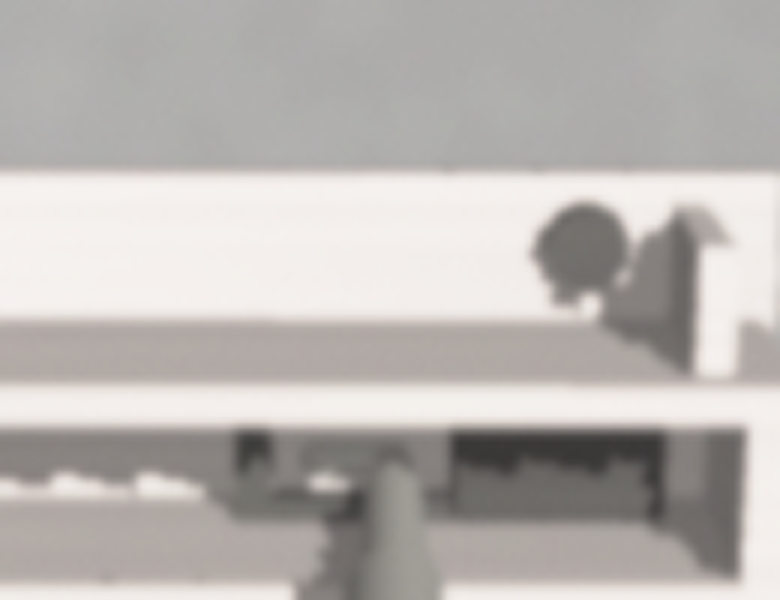

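The toe (300–345, 458) lies inside the opening (270–450, lower bar at v=490) with contact of about 4 N, so it looks to be on the floor, slightly to the −y side. I'll ease off 1 mm, shift 1 mm to +y, and start dragging gently while watching the force.

Request:
move_arm --plan '[-0.004,0.02,0.02,0,0,0,-0.04,0.012,0.02,0,0,0,-0.08,0.003,0.02,0,0,0,-0.12,-0.006,0.02,0,0,0,-0.16,-0.015,0.02,0,0,0,-0.18,-0.02,0.02,0,0,0,-0.18,-0.02,0.02,0,0,0]'

```text
time_s: 8.15
eef_pos: [0.5874, 0.2317, 0.1418]
eef_rot: [-0.0, 0.625, 0.78, -0.0]
wrist_force: [1.7, 0.4, 2.1]
opening: 0.179
grasp_force: 60.0
```

Request:
move_arm --plan '[-0.03,-0.007,0,0,0,0,-0.06,-0.013,0,0,0,0,-0.09,-0.02,0,0,0,0,-0.12,-0.027,0,0,0,0]'

```text
time_s: 8.65
eef_pos: [0.5824, 0.2305, 0.1422]
eef_rot: [0.001, 0.625, 0.78, 0.001]
wrist_force: [5.4, 0.6, 2.0]
opening: 0.182
grasp_force: 59.7
```

Request:
move_arm --plan '[-0.03,-0.007,0,0,0,0,-0.06,-0.013,0,0,0,0,-0.09,-0.02,0,0,0,0,-0.12,-0.027,0,0,0,0]'

```text
time_s: 9.15
eef_pos: [0.5768, 0.2293, 0.1424]
eef_rot: [0.001, 0.625, 0.78, 0.001]
wrist_force: [4.2, 1.5, 1.1]
opening: 0.179
grasp_force: 59.8
```

The link is hooked: the pull is about 4–5 N with a light, steady down force. I'll continue past the leaf.

Request:
move_arm --plan '[-0.049,-0.011,0,0,0,0,-0.098,-0.022,0,0,0,0,-0.146,-0.032,0,0,0,0,-0.195,-0.043,0,0,0,0,-0.244,-0.054,0,0,0,0,-0.293,-0.065,0,0,0,0,-0.342,-0.076,0,0,0,0,-0.39,-0.087,0,0,0,0,-0.44,-0.097,0,0,0,0,-0.49,-0.108,0,0,0,0]'

```text
time_s: 10.4
eef_pos: [0.5506, 0.2235, 0.1417]
eef_rot: [-0.0, 0.625, 0.78, -0.0]
wrist_force: [2.4, 0.4, 2.4]
opening: 0.179
grasp_force: 60.1
```

Request:
move_arm --plan '[-0.06,-0.013,0,0,0,0,-0.12,-0.027,0,0,0,0,-0.18,-0.04,0,0,0,0,-0.24,-0.053,0,0,0,0,-0.3,-0.067,0,0,0,0,-0.36,-0.08,0,0,0,0,-0.42,-0.093,0,0,0,0,-0.48,-0.106,0,0,0,0,-0.54,-0.12,0,0,0,0,-0.6,-0.133,0,0,0,0]'

```text
time_s: 11.65
eef_pos: [0.5208, 0.2169, 0.1418]
eef_rot: [0.0, 0.625, 0.78, 0.0]
wrist_force: [2.1, 1.2, 1.8]
opening: 0.175
grasp_force: 60.1
```

Request:
move_arm --plan '[-0.074,-0.016,0,0,0,0,-0.148,-0.033,0,0,0,0,-0.222,-0.049,0,0,0,0,-0.296,-0.066,0,0,0,0,-0.37,-0.082,0,0,0,0,-0.445,-0.099,0,0,0,0,-0.52,-0.115,0,0,0,0,-0.594,-0.132,0,0,0,0,-0.668,-0.148,0,0,0,0,-0.742,-0.164,0,0,0,0]'

```text
time_s: 12.9
eef_pos: [0.4837, 0.2087, 0.1418]
eef_rot: [-0.0, 0.625, 0.78, -0.0]
wrist_force: [2.0, 1.2, 2.9]
opening: 0.177
grasp_force: 60.1
```

Request:
move_arm --plan '[-0.074,-0.016,0,0,0,0,-0.148,-0.033,0,0,0,0,-0.222,-0.049,0,0,0,0,-0.296,-0.066,0,0,0,0,-0.37,-0.082,0,0,0,0,-0.445,-0.099,0,0,0,0,-0.52,-0.115,0,0,0,0,-0.594,-0.132,0,0,0,0,-0.668,-0.148,0,0,0,0,-0.742,-0.164,0,0,0,0]'

```text
time_s: 14.15
eef_pos: [0.4466, 0.2005, 0.1418]
eef_rot: [0.0, 0.625, 0.78, 0.0]
wrist_force: [2.5, 0.4, 1.7]
opening: 0.178
grasp_force: 60.1
```

Run:
```python
from h import *
c=snap('wrist','w5'); o=ctrl.get_obs(); print(o['eef_pos'],o['time_s'],o['wrist_force'],o['torque'])
crop('w5',200,100,460,295,3,'w5c')
```

```text
[0.44600577 0.20043539 0.14163999] 14.2 [0.41268054 0.31543472 2.18602611] [ 0.02204374 -0.42335666  0.02541067]
```

View pics/w5c.png

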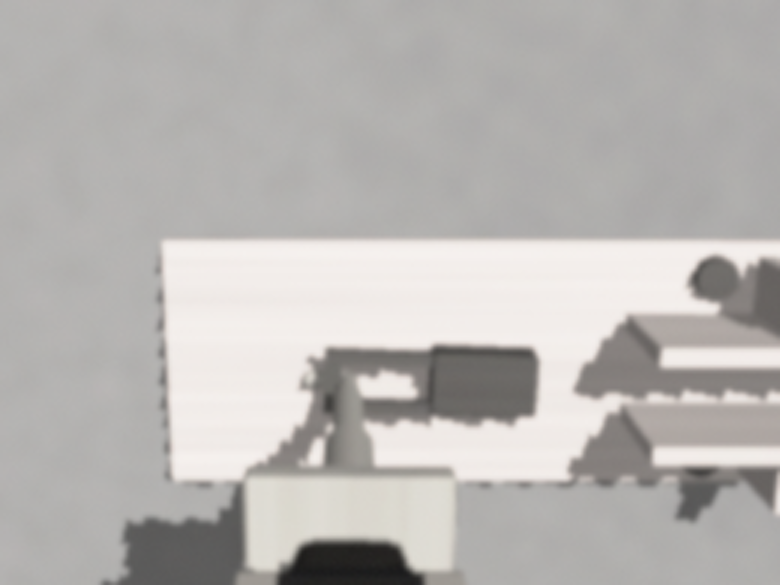

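The link is fully on the plate: block end at u=537, mouth at about u=620–650. Next I'll unhook by easing up, backing 12.5 mm into the bow opening and lifting out.

Request:
move_arm --plan '[0,0,0.03,0,0,0,0.06,0.013,0.03,0,0,0,0.12,0.027,0.03,0,0,0,0.18,0.04,0.03,0,0,0,0.245,0.054,0.03,0,0,0,0.245,0.054,0.03,0,0,0,0.245,0.054,0.15,0,0,0,0.245,0.054,0.3,0,0,0,0.245,0.054,0.5,0,0,0]'

```text
time_s: 15.32
eef_pos: [0.459, 0.2033, 0.1675]
eef_rot: [0.0, 0.625, 0.78, 0.0]
wrist_force: [0.2, 0.2, -1.5]
opening: 0.181
grasp_force: 59.5
```

Run:
```python
from h import *
c=snap('wrist','w6'); o=ctrl.get_obs(); print(o['eef_pos'],o['time_s'],o['wrist_force'])
a=load('w5'); 
# dark link blob on plate in both views, at z .017
for n,k in(('w5',a),('w6',c)):
    g=cv2.cvtColor(k['pixels'],cv2.COLOR_RGB2GRAY)
    b=np.zeros_like(g)
    # window: rail x -50..-15
    X=np.array([.9763,.2164]);Y=np.array([-.2164,.9763]);O=np.array([.5097,.2138])
    P=[proj(k,[*(O+x*X+y*Y),.017]) for x,y in((-.052,.016),(-.012,.016),(-.012,-.016),(-.052,-.016))]
    cv2.fillPoly(b,[np.int32(P)],1); v,u=np.nonzero((g<130)&(b>0))
    w=np.array([onz(k,i,j,.017)[:2] for i,j in zip(u,v)])-O
    print(n,len(u),np.percentile(w@X,[1,50,98])*1e3,np.percentile(w@Y,[2,50,98])*1e3)
```

```text
[0.46003963 0.20347141 0.16907283] 15.375 [ 0.20901083 -0.00978125 -0.02469336]
w5 964 [-52.23374235 -35.58048627 -21.69322746] [-8.85874465 -0.78484416  7.11461636]
w6 763 [-51.25222006 -35.99060704 -22.61238592] [-8.97832355 -1.04708245  6.71541   ]
```

The link stayed at rail x −72…−22, all on the plate. Now I'll carry the pick back.

Request:
move_arm --plan '[0,0,0.5,0,0,0,0,0,1.1,0,0,0,0,0,1.8,0,0,0,0,0,2.4,0,0,0,0,0,2.66,0,0,0]'

```text
time_s: 16.0
eef_pos: [0.4598, 0.2034, 0.3021]
eef_rot: [0.001, 0.625, 0.78, 0.001]
wrist_force: [0.1, -0.8, -2.3]
opening: 0.178
grasp_force: 59.6
```

Request:
move_arm --plan '[0.35,-0.9,0,0,0,-0.05,0.75,-1.9,0,0,0,-0.13,1.1,-2.9,0,0,0,-0.22,1.4,-3.9,0,0,0,-0.31,1.5,-4.8,0,0,0,-0.4,1.35,-5.7,0,0,0,-0.466,1.0,-6.5,0,0,0,-0.466,0.65,-7.2,0,0,0,-0.466,0.39,-7.79,0,0,0,-0.466,0.39,-7.79,0,0,0,-0.466]'

```text
time_s: 17.25
eef_pos: [0.4775, -0.1879, 0.299]
eef_rot: [-0.001, 0.79, 0.614, -0.0]
wrist_force: [0.0, -0.3, -1.5]
opening: 0.179
grasp_force: 59.4
```

Run:
```python
from h import *
for i in range(3):
    c=snap('wrist','w7'); o=ctrl.get_obs(); e=o['eef_rot']; print(o['eef_pos'],o['time_s'],np.degrees(2*np.arctan2(e[2],e[1]))-90)
```

```text
[ 0.47800066 -0.18672814  0.29905311] 17.3 -14.22304262479446
[ 0.47835567 -0.1860296   0.29919406] 17.35 -14.146935582854155
[ 0.47857105 -0.18562201  0.29932217] 17.4 -14.087272287331373
```

Request:
move_arm --plan '[0,0,-0.7,0,0,0,0,0,-1.4,0,0,0,0,0,-2.0,0,0,0,0,0,-2.1,0,0,0,0.4,-0.105,-2.1,0,0,0,0.8,-0.21,-2.1,0,0,0,1.15,-0.3,-2.1,0,0,0,1.356,-0.356,-2.1,0,0,0,1.356,-0.356,-2.1,0,0,0]'

```text
time_s: 18.52
eef_pos: [0.5471, -0.2039, 0.1954]
eef_rot: [0.0, 0.788, 0.615, 0.0]
wrist_force: [0.6, -1.2, -1.5]
opening: 0.183
grasp_force: 59.4
```

Request:
move_arm --plan '[0,0,0,0,0,0,0,0,-0.1,0,0,0,0,0,-0.2,0,0,0,0,0,-0.25,0,0,0,0,0,-0.27,0,0,0,0,0,-0.27,0,0,0]'

```text
time_s: 19.27
eef_pos: [0.5463, -0.204, 0.1812]
eef_rot: [-0.0, 0.789, 0.615, -0.0]
wrist_force: [-0.6, 0.1, -0.6]
opening: 0.177
grasp_force: 59.4
```

Request:
move_arm --plan '[0,0.016,-0.01,0,0,0,0,0.016,-0.02,0,0,0,0,0.016,-0.03,0,0,0,0,0.016,-0.03,0,0,0]'

```text
time_s: 19.77
eef_pos: [0.5463, -0.2032, 0.1797]
eef_rot: [-0.0, 0.789, 0.615, -0.0]
wrist_force: [-0.1, -0.3, -1.5]
opening: 0.176
grasp_force: 59.4
```

Request:
move_arm --plan '[0,0,-0.01,0,0,0,0,0,-0.01,0,0,0]'

```text
time_s: 20.02
eef_pos: [0.5463, -0.2033, 0.1792]
eef_rot: [-0.0, 0.789, 0.615, -0.0]
wrist_force: [-0.1, 0.3, -0.1]
opening: 0.178
grasp_force: 59.4
```

Request:
move_arm --plan '[0,0,-0.01,0,0,0,0,0,-0.015,0,0,0,0,0,-0.015,0,0,0]'

```text
time_s: 20.4
eef_pos: [0.5464, -0.2032, 0.1792]
eef_rot: [0.0, 0.788, 0.615, 0.0]
wrist_force: [-3.4, 2.0, 6.4]
opening: 0.18
grasp_force: 60.3
```

The collar is resting on the prongs. I'll release slowly and retreat straight up.

Request:
move_arm --plan '[0,0,0,0,0,0,0,0,0,0,0,0,0,0,0,0,0,0,0,0,0,0,0,0]' --grip 40

```text
time_s: 20.9
eef_pos: [0.5464, -0.2032, 0.1784]
eef_rot: [-0.0, 0.789, 0.615, -0.0]
wrist_force: [-0.9, -0.5, 0.3]
opening: 0.466
grasp_force: 0.0
```

Request:
move_arm --plan '[0,0,0.2,0,0,0,0,0,0.6,0,0,0,0,0,1.2,0,0,0,0,0,1.8,0,0,0,0,0,2.24,0,0,0,0,0,2.24,0,0,0,0,0,2.24,0,0,0,0,0,2.24,0,0,0]' --grip 80

```text
time_s: 21.9
eef_pos: [0.5458, -0.2029, 0.2891]
eef_rot: [-0.001, 0.789, 0.615, -0.0]
wrist_force: [-0.6, -0.1, -0.5]
opening: 0.933
grasp_force: 0.0
```

Run:
```python
from h import *
c=snap('wrist','w8'); s=snap('scene','s8'); o=ctrl.get_obs(); print(o['eef_pos'],o['time_s'])
a=load('w1'); w=load('w1')
for n,k in(('w1',a),('w8',c)):
    g=cv2.cvtColor(k['pixels'],cv2.COLOR_RGB2GRAY)[190:290,260:370]; v,u=np.nonzero(g<35)
    P=[onz(k,260+i,190+j,.216)[:2] for i,j in zip(u,v)]; print(n,len(u),np.mean(P,0),np.ptp(P,0))
s1=load('s1')['pixels'].astype(int); d=np.abs(s1-s['pixels']).max(2)>40
n,l,st,ce=cv2.connectedComponentsWithStats(d.astype(np.uint8)); print([(st[i].tolist()) for i in range(1,n) if st[i][4]>12])
```

```text
[ 0.54594405 -0.20299598  0.2893795 ] 22.0
w1 66 [ 0.55080096 -0.18772592] [0.01239979 0.00728677]
w8 47 [ 0.55059807 -0.18815038] [0.01218738 0.00781179]
[[232, 41, 13, 5, 13], [213, 204, 5, 13, 13], [360, 212, 20, 16, 150], [226, 232, 7, 4, 13], [257, 251, 4, 16, 22], [177, 356, 11, 3, 16]]
```

```bash
python3 -c "
from bench import ctrl
print(ctrl.hand_in())"
```

```text
the job is handed in; nothing more can be done
None
```

The link lies fully on the plate in front of the rail, the pick hangs back in its fork within about 0.5 mm of where it started, and I handed the job in at about 22 s, with no verdict returned.

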